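# Clamp the vial carousel onto its autosampler drive

## Robot

A 6-joint arm with a two-finger parallel gripper is mounted at the origin on the work surface. World frame = base frame: x ahead of the robot, y to its left, z up, the work surface at z = 0. Lengths are in m, angles in rad, forces in N, time in s.
With the tool pointing down it reaches from about 0.3 to 0.875 m from the base axis. Payload 4.2 kg.
Tool frame: the origin (TCP) lies midway between the tips of the shut fingers; the grasp point (between the pads) lies 19 mm behind it (ctrl.grip_depth is the distance from the TCP to the grasp point, in m); z points along the fingers, y is the direction in which the jaws open and shut (so a half turn about z gives the same grasp; the last joint's range is limited). The gripper opens to 85 mm and grips with 20 to 120 N. Pads are 22 mm wide; open, the fingers measure 114 mm over their backs; the gripper's body (76 mm by 85 mm) begins 54 mm behind the grasp point. The pads swing forward as they close: fully open they stand 13 mm farther back than shut.
Start: joints at [-1.265, 0.32, 1.565, -0, 1.257, -0.02], TCP at [0.184, -0.545, 0.231] pointing down, gripper open.
Joint ranges: [-3.11, 3.11], [-0.84, 2.01], [0.21, 2.61], [-1.34, 4.49], [0.05, 2.63], [-2.56, 2.56]. Speed limits (rad/s): [2.57, 2.57, 3.14, 3.14, 3.14, 3.14].

## Interface

Orientations are given as a rotation vector (axis times angle).
In Python, from cell import ctrl, optics gives the robot as it stands.
- The arm moves only by the tool send_rows, never from a script. Its argument "commands" is text: rows parted by semicolons, each of 7 numbers parted by spaces: the shift along the world's x, y, z in mm, then the turn, a rotation vector about the world's x, y, z in rad, then the opening, from 0 (shut) to 1 (fully open). In form: x y z wx wy wz fingers; .... A call has exactly 10 rows; each row is the pose to reach, as a shift and turn from the pose commanded when the call began; what a row does not reach only later rows make up. A row lasts 1/12 s, in which the tool goes at most 41.7 mm and 7.16 degrees, less where a joint would pass 70% of its speed; a pose out of reach is approached as far as the arm can. A call with a gripper value outside its range is refused whole. The fingers move at their own pace and stop on an object; the grip force is fixed at half the most. Time passes only in rows, so rows that repeat a pose let the fingers close, or fill a call up. It gives the time, the measured TCP pose, the force and the opening at its end, in the units of the state.
- ctrl.sense(): the state, without advancing time (a new reading comes with each control period).
- optics.read_camera(name): name is "scene" or "top" or "wrist"; returns a dict with "img" (480x640x3 uint8, red, green, blue), "range_z" (480x640 float32, m along the optical axis (not along the pixel's ray), 0 where there is no reading), "camera_matrix" (3x3 intrinsics, pixels), "dist_coeffs" ([k1, k2, p1, p2, k3] as OpenCV has them; the pictures are not rectified), "T" (4x4, takes a point from camera to world coordinates). Camera axes: x right, y up, looking along -z (the intrinsics and any distortion apply to the point x, -y, -z); pixel columns grow to the right and rows downward; lengths in m; the calibration is good to about 2 mm. A picture is of the moment at which its call begins.
- ctrl.job_done(): hands the job in, once; it reports no verdict.
Trained networks look in the newest picture that a camera, given by its name, has taken for a name from the list of things; names that differ only in an ending like _2 or _b are one class to them, and where a whole thing is asked for, a point or a joint stands for the part that bears it (a point fixed in the world has none). Each returns a list of dicts, best first, with "conf" (0 to 1); they miss things now and then, are a little off and sometimes report something else, mostly with a low value. They report only what shows in the picture. A call takes as long as a camera call.
- optics.masks_of(camera, name): "pixels" (480x640 bool, what is visible of it) and "point" ([column, row] in pixels, amid what is visible of it).
- optics.landmark_of(camera, name): "point" ([column, row] in pixels: a listed point, or the origin of a listed thing).
The state is a dict: "clock": time; "joint_positions": joint angles; "qvel": joint speeds; "effort": joint torques, N m; "position": TCP position; "orientation": TCP orientation; "contact_force": force on the tool from outside, world axes, zero at the start; "torque": the same for the moment, N m; "finger_gap": finger opening in m.
Only numpy, scipy, OpenCV 4.12 (cv2) and the standard library are available. Lean on these libraries where they do the work, as an engineer would, in place of code of your own. Each camera call takes 0.05 s, during which the arm holds its last target.

## Task

Secure the vial carousel for its run: screw the clamp bolt in its centre, with its lever still upright, in until the flange is snug on the collar (the thread may be reverse-handed, so feel which way goes in). Then fold the bolt's lever fully down onto its rest pad, with the bolt still snug. Do not move the bottle or the jar.

Things in the scene. Friction and masses are not known exactly. Their poses are not given: they have to be found in the camera images.
- drive: Fixed white drive box 300 x 290 x 50 mm carrying a round black vial carousel (254 mm across, top face 80 mm above the table, vial caps up to 97 mm) that does not turn. Origin: centre of the underside, on the table; z up. The bolt's axis is the vertical through the origin.
- hub (a point): Centre of the top of the fixed steel collar (44 mm across) on the bolt's axis, 94 mm above the table: the bolt's flange seats here. Axes as the drive's. The grey rest pad for the lever (24 x 30 mm, top 105 mm above the table) stands 70 mm from the axis, on the -x side.
- clamp_bolt (a joint): Turn of the steel clamp bolt about its vertical axis, rad: 0 = backed out to its stop, 3.4 = snug, flange on collar (hard stop); starts at 0.05 to 0.7. Grows as the bolt goes in, 1.5 mm down per rad. Which way round is in is not marked: turned the wrong way it rises and soon meets its stop. Turns stiffly (0.12 N m), stays where left.
- clamp_lever (a joint): Fold of the lever, rad: 0 = upright (start), 1.57 = folded level, closed on the rest pad (hard stop). Folds one way only; stiff hinge (0.12 N m, some 2 N at its end), stays where left. Turns with the bolt, so the upright lever is the grip for turning it; with the bolt snug it folds to the drive's -x side.
- lever_pivot (a point): The lever's pivot, on the bolt's axis, 112 mm above the table when snug, 117 mm when backed out; 18 mm above the underside of the flange (48 mm across, 6 mm thick). The fork around it is 33 mm wide (y), 24 mm deep, up to 8 mm above the pivot. Turns with the bolt: z up, y along the pivot pin, -x the way the lever folds.
- lever_tip (a point): Middle of the free end of the lever, 85 mm from the pivot. The lever is a plain aluminium bar, 12 mm thick (along its x), 22 mm wide (along its y, the pivot pin's direction); its z runs from pivot to free end, its -x is the side it folds to.
- bottle: Bystander: amber bottle with white cap, 70 mm across, 130 mm tall, upright. Origin: centre of its underside.
- jar: Bystander: clear jar with white lid, 64 mm across, 75 mm tall, upright. Origin: centre of its underside.

How it is judged:
On the way, in this order (a step that is already met when the one before it is completed fails the run):
1. the bolt is screwed in snug (within 0.2 rad of its seat) with the lever still up (under 0.5 rad) (value of joint clamp_bolt above 3.2 rad and value of joint clamp_lever below 0.5 rad), for 0.2 s.
2. the lever is folded down onto its rest pad (value of joint clamp_lever above 1.45 rad), for 0.2 s.
At the end, for the whole second after the job is handed in: The clamp bolt is snug (turned to within 0.2 rad of its seat) and its lever is folded to within 0.12 rad of closed (value of joint clamp_bolt above 3.2 rad and value of joint clamp_lever above 1.45 rad); the robot touches nothing.
It fails at once if the bottle is moved more than 30 mm (distance of bottle from where it was at the start of the episode above 0.03 m).
It fails at once if the jar is moved more than 30 mm (distance of jar from where it was at the start of the episode above 0.03 m).
It also fails if it takes over 72 s, if anything falls off the work surface, if the arm or the gripper's body presses on something with over 40 N, if the wrist force passes 120 N, or if a joint passes its speed limit or range.

## Working session

There is one attempt and no reset: what is moved stays moved. The work goes in short steps, Python scripts to look and compute and a tool call to move; the robot and the scene stay as the last step left them, time stands still between calls to the robot, and variables do not carry over. Pictures are saved under pics/ and viewed, and the job is handed in when it is done.

Besides the shell and the picture viewer there is one more tool, called as name(argument=value, ...) on one line, values as JSON. send_rows: Moves the arm, as the interface text tells. Its arguments: {"type":"object","properties":{"commands":{"type":"string"}},"required":["commands"]}

```bash
ls; mkdir -p pics; cat > h.py <<'E'
import numpy as np, cv2
from cell import ctrl, optics
def pix2ray(c,p):
    K=np.array(c["camera_matrix"]);d=np.array(c["dist_coeffs"])
    u=cv2.undistortPoints(np.array([[p]],float),K,d)[0,0]
    return np.array([u[0],-u[1],-1.0])
def world(c,p,z=None):
    r=pix2ray(c,p)
    T=np.array(c["T"])
    if z is None: z=c["range_z"][int(round(p[1])),int(round(p[0]))]
    return T[:3,:3]@(r*z)+T[:3,3]
def atz(c,p,zw):
    r=pix2ray(c,p);T=np.array(c["T"]);d=T[:3,:3]@r;o=T[:3,3]
    return o+d*(zw-o[2])/d[2]
def proj(c,P):
    T=np.array(c["T"]);q=T[:3,:3].T@(np.array(P)-T[:3,3])
    K=np.array(c["camera_matrix"]);d=np.array(c["dist_coeffs"])
    return cv2.projectPoints(np.array([[q[0],-q[1],-q[2]]]),np.zeros(3),np.zeros(3),K,d)[0][0,0]
E
python3 - <<'E'
from h import *
s=ctrl.sense();print(s)
for n in ("scene","top","wrist"):
    c=optics.read_camera(n)
    cv2.imwrite(f"pics/{n}0.png",c["img"][:,:,::-1])
    print(n,np.round(c["T"],3).tolist())
    for t in ("drive","hub","lever_pivot","lever_tip","bottle","jar"):
        l=optics.landmark_of(n,t)
        for q in l[:2]:
            p=q["point"];print(t,round(q["conf"],2),np.round(p,1),np.round(world(c,p),3))
E
```

```text
pics
{'clock': 0.0, 'joint_positions': array([-1.26497568e+00,  3.20322208e-01,  1.56563211e+00,  1.37125860e-05,
        1.25744573e+00, -2.00302504e-02]), 'qvel': array([ 8.89137691e-04, -3.34437185e-05, -1.62924765e-03,  1.98449114e-03,
        4.49145854e-04, -1.43268785e-03]), 'effort': array([-1.79923805e-03, -4.15530717e+01, -2.34165680e+01, -1.80453167e-04,
        8.26073578e-03,  1.11721329e-05]), 'position': array([ 0.18391336, -0.54430026,  0.23048309]), 'orientation': array([-3.09822243e+00, -5.09286877e-01,  3.83813110e-04]), 'contact_force': array([0.40436963, 0.16834992, 0.84166915]), 'torque': array([ 0.03509852,  0.01861047, -0.04073868]), 'finger_gap': 0.0855232355106518}
scene [[-0.627, -0.498, 0.6, 1.179], [0.779, -0.39, 0.49, 0.546], [-0.01, 0.775, 0.632, 0.814], [0.0, 0.0, 0.0, 1.0]]
drive 0.91 [312.1 282.3] [0.621 0.072 0.097]
hub 0.78 [311.2 241.9] [0.539 0.003 0.106]
lever_pivot 0.95 [308.3 238.9] [ 0.542 -0.002  0.113]
lever_tip 0.95 [307.3 204.7] [ 0.543 -0.001  0.2  ]
bottle 0.84 [393.9 346.9] [0.617 0.257 0.045]
jar 0.62 [231.4 236.7] [ 0.56  -0.219  0.019]
top [[-0.004, 0.998, -0.061, 0.507], [-1.0, -0.003, 0.009, 0.06], [0.008, 0.061, 0.998, 0.996], [0.0, 0.0, 0.0, 1.0]]
drive 0.95 [341.4 257. ] [0.529 0.005 0.106]
drive 0.34 [343.4 253.3] [0.533 0.007 0.201]
hub 0.76 [342.1 252.2] [0.535 0.009 0.199]
lever_pivot 0.95 [343.9 254. ] [0.532 0.006 0.199]
lever_tip 0.48 [349.8 251. ] [ 0.537 -0.003  0.201]
bottle 0.94 [228.2 232.3] [0.576 0.219 0.107]
jar 0.57 [453.2 250.6] [ 0.541 -0.219  0.074]
wrist [[0.321, 0.905, 0.281, 0.256], [-0.947, 0.306, 0.096, -0.519], [0.001, -0.297, 0.955, 0.374], [0.0, 0.0, 0.0, 1.0]]
```

View pics/scene0.png

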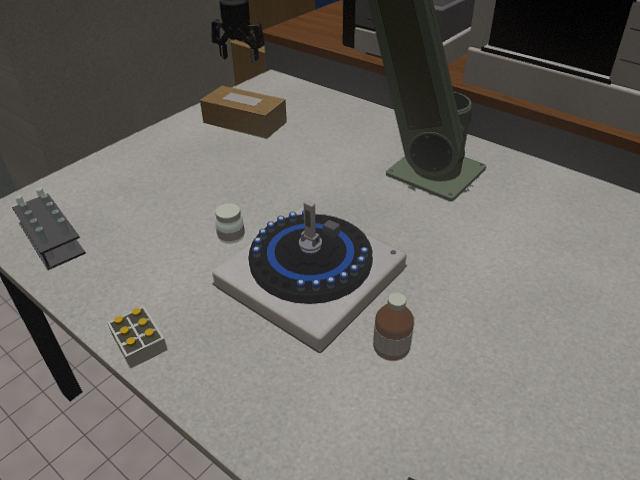

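View pics/top0.png

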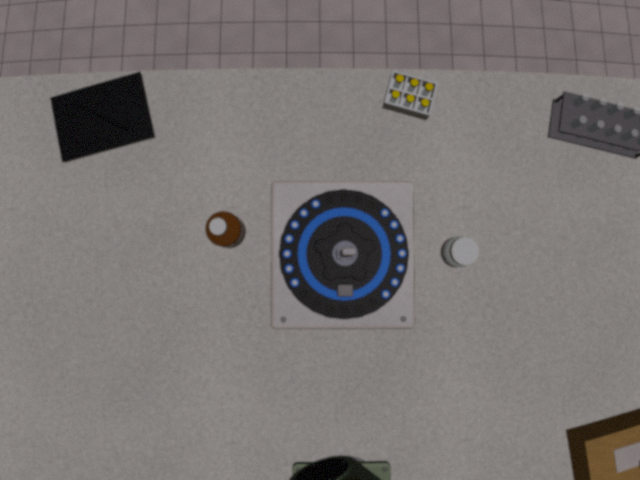

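The scene shows the drive near (0.535, 0.005), with the rest pad toward the robot. The bottle is on the left and the jar on the right, both about 0.22 m away. Next I'll measure the axis, drive yaw and lever yaw.

```bash
python3 - <<'E'
from h import *
c=optics.read_camera("top")
im=c["img"][:,:,::-1]
cv2.imwrite("pics/topcrop.png",cv2.resize(im[180:330,265:425],None,fx=4.5,fy=4.0,interpolation=cv2.INTER_CUBIC) if 0 else cv2.resize(im[180:330,265:425],None,fx=4,fy=4,interpolation=cv2.INTER_CUBIC))
for t in ("drive","clamp_lever","clamp_bolt"):
    for m in optics.masks_of("top",t)[:2]:
        M=m["pixels"];print(t,m["conf"],M.sum(),m["point"])
        if t=="drive":
            # box top at z=.05: extreme contour
            cs,_=cv2.findContours(M.astype(np.uint8),cv2.RETR_EXTERNAL,cv2.CHAIN_APPROX_NONE)
            k=max(cs,key=cv2.contourArea)[:,0].astype(float)
            W=np.array([atz(c,p,0.05)[:2] for p in k])
            print(cv2.minAreaRect((W*1000).astype(np.float32)))
# bright-lever points by depth
Z=c["range_z"];ys,xs=np.mgrid[180:330,265:425]
P=np.array([world(c,(x,y)) for x,y in zip(xs.ravel(),ys.ravel())])
top=P[(P[:,2]>.19)&(P[:,2]<.21)];print(len(top),top.mean(0),cv2.minAreaRect((top[:,:2]*1000).astype(np.float32)))
car=P[(P[:,2]>.07)&(P[:,2]<.1)];print("car",len(car),cv2.minEnclosingCircle((car[:,:2]*1000).astype(np.float32)))
box=P[(P[:,2]>.04)&(P[:,2]<.06)];print("box",len(box),cv2.minAreaRect((box[:,:2]*1000).astype(np.float32)))
E
```

```text
drive 0.64 20751 [344.3, 255.3]
((537.3163452148438, -1.652008056640625), (286.6497802734375, 297.0492248535156), 89.53130340576172)
clamp_lever 0.65 111 [344.8, 252.6]
clamp_bolt 0.6 500 [346.7, 250.5]
94 [ 5.36246687e-01 -2.38331847e-04  2.00744951e-01] ((536.1875610351562, -0.48505687713623047), (11.747179985046387, 20.633209228515625), 1.1075977087020874)
car 12331 ((536.8648071289062, -1.2841254472732544), 127.65242004394531)
box 7847 ((537.3850708007812, -2.2702178955078125), (289.09429931640625, 299.3092041015625), 89.5606918334961)
```

View pics/topcrop.png

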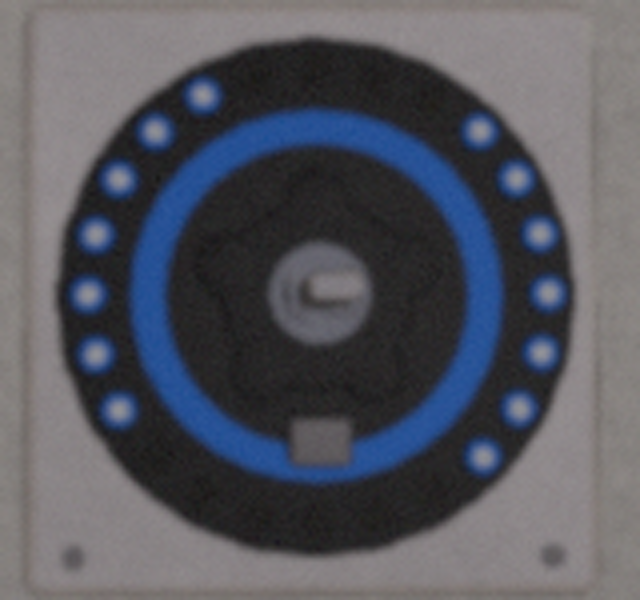

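Drive yaw is about 0° and the axis is near (0.537, -0.0015). The lever bar's width lies along y, with yaw near 0, so its turn direction has to be felt. I'm moving above it with the jaws along y, where the yaw range allows a full half turn.

send_rows(commands="18 27 10 0 0 -0.016 1;36 54 20 0 0 -0.032 1;54 81 30 0 0 -0.05 1;72 108 40 0 0 -0.065 1;90 136 50 0 0 -0.08 1;108 163 55 0 0 -0.1 1;126 190 60 0 0 -0.115 1;144 217 60 0 0 -0.13 1;162 245 60 0 0 -0.145 1;176 271 60 0 0 -0.16 1")

```text
clock: 2.08
position: [0.361, -0.2722, 0.2916]
orientation: [3.13, 0.259, 0.002]
contact_force: [-0.5, -0.2, -0.4]
finger_gap: 0.0854
```

send_rows(commands="18 27 0 0 0 -0.016 1;36 54 0 0 0 -0.032 1;54 81 0 0 0 -0.05 1;72 108 0 0 0 -0.065 1;90 136 0 0 0 -0.08 1;108 163 0 0 0 -0.1 1;126 190 0 0 0 -0.115 1;144 217 0 0 0 -0.13 1;162 245 0 0 0 -0.145 1;176 271 0 0 0 -0.165 1")

```text
clock: 2.92
position: [0.5371, -0.001, 0.2913]
orientation: [-3.142, -0.001, -0.001]
contact_force: [-0.5, 0.6, -0.2]
finger_gap: 0.0855
```

```bash
cat >> h.py <<'E'
from scipy.spatial.transform import Rotation as R
def st():
    s=ctrl.sense();M=R.from_rotvec(s["orientation"]).as_matrix()
    print("t",round(s["clock"],2),"p",np.round(s["position"]*1000,1),"yawY",round(float(np.arctan2(M[1,1],M[0,1])),3),"zax",np.round(M[:,2],3),"q",np.round(s["joint_positions"],3),"F",np.round(s["contact_force"],1),"Tq",np.round(s["torque"],3),"gap",round(s["finger_gap"]*1000,1))
    return s
E
python3 - <<'E'
from h import *
st()
for n in ("wrist","scene"):
    c=optics.read_camera(n)
    cv2.imwrite(f"pics/{n}1.png",c["img"][:,:,::-1])
    Z=c["range_z"]
    ys,xs=np.nonzero(Z>0)
    P=np.array([world(c,(x,y)) for x,y in zip(xs,ys)])
    m=(abs(P[:,0]-.537)<.06)&(abs(P[:,1])<.06)
    t=P[m&(P[:,2]>.194)&(P[:,2]<.206)]
    print(n,len(t)); 
    if len(t)>10: print(t.mean(0),cv2.minAreaRect((t[:,:2]*1000).astype(np.float32)))
    print("tophist",np.histogram(P[m][:,2],bins=np.arange(.09,.3,.01)))
    for t in ("hub","lever_pivot","lever_tip","drive"):
        for q in optics.landmark_of(n,t)[:1]: print(t,q,np.round(world(c,q["point"]),3))
E
```

```text
t 2.92 p [537.1  -1.  291.3] yawY -1.57 zax [ 0.001  0.    -1.   ] q [-0.023  0.227  1.543  0.     1.371  1.547] F [-0.5  0.6 -0.2] Tq [ 0.019 -0.012  0.019] gap 85.5
wrist 598
[ 0.53953805 -0.00102238  0.2004806 ] ((538.487060546875, -0.9560117721557617), (12.203474998474121, 21.938779830932617), 3.956493377685547)
tophist (array([2631, 1182,  100,  335,   70,   77,   81,   90,  105,  122,  205,
        450,    0,    0,    0,    0,    0,    0,    0,    0]), array([0.09, 0.1 , 0.11, 0.12, 0.13, 0.14, 0.15, 0.16, 0.17, 0.18, 0.19,
       0.2 , 0.21, 0.22, 0.23, 0.24, 0.25, 0.26, 0.27, 0.28, 0.29]))
lever_pivot {'point': [320.7, 209.9], 'conf': 0.61} [ 0.544 -0.     0.144]
lever_tip {'point': [323.0, 237.9], 'conf': 0.96} [ 0.539 -0.002  0.202]
drive {'point': [324.1, 188.0], 'conf': 0.84} [ 0.555 -0.003  0.104]
scene 69
[0.53934586 0.0005677  0.19971886] ((537.7103271484375, -0.04712963104248047), (13.5704345703125, 20.882123947143555), 2.769097089767456)
tophist (array([656, 216,  65,  88,  45,  46,  48,  44,  47,  45,  48,  40,   0,
         0,   0,   0,   0,   0,   0,   0]), array([0.09, 0.1 , 0.11, 0.12, 0.13, 0.14, 0.15, 0.16, 0.17, 0.18, 0.19,
       0.2 , 0.21, 0.22, 0.23, 0.24, 0.25, 0.26, 0.27, 0.28, 0.29]))
hub {'point': [310.7, 244.6], 'conf': 0.72} [0.545 0.007 0.105]
lever_pivot {'point': [309.2, 236.7], 'conf': 0.76} [0.543 0.002 0.122]
lever_tip {'point': [304.8, 203.2], 'conf': 0.7} [ 0.54  -0.01   0.197]
drive {'point': [309.5, 278.2], 'conf': 0.76} [0.605 0.052 0.084]
```

View pics/wrist1.png

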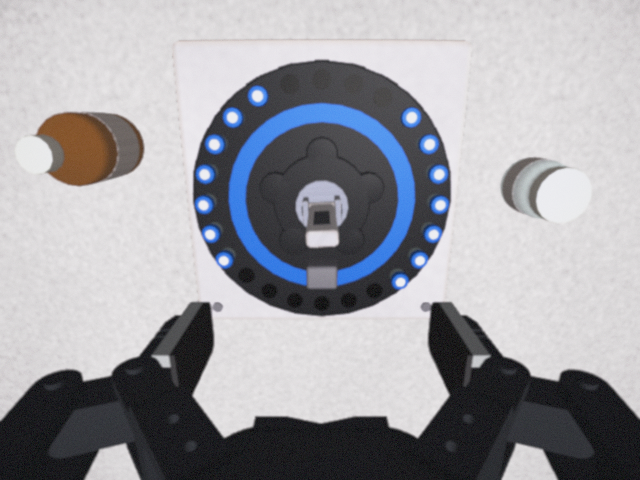

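The wrist view shows the lever upright at about (322, 238), centred between the open fingers, with its top at (538.5, -1). Bar yaw is about +3°. Descending and gripping.

send_rows(commands="0 0 -15 0 0 0.02 1;1 0 -30 0 0 0.05 1;1 0 -50 0 0 0.05 1;1 0 -70 0 0 0.05 1;1 0 -90 0 0 0.05 1;1 0 -105 0 0 0.05 1;1 0 -118 0 0 0.05 1;1 0 -126 0 0 0.05 1;1 0 -128 0 0 0.05 1;1 0 -128 0 0 0.05 1")

```text
clock: 4.25
position: [0.5369, -0.0031, 0.1632]
orientation: [3.141, 0.079, -0.001]
contact_force: [-0.0, 0.2, -0.2]
finger_gap: 0.0853
```

send_rows(commands="0 0 0 0 0 0 0.6;0 0 0 0 0 0 0.5;0 0 0 0 0 0 0.4;0 0 0 0 0 0 0.3;0 0 0 0 0 0 0.2;0 0 0 0 0 0 0.1;0 0 0 0 0 0 0.1;0 0 0 0 0 0 0.1;0 0 0 0 0 0 0.1;0 0 0 0 0 0 0.1")

```text
clock: 5.08
position: [0.5373, -0.0023, 0.1638]
orientation: [-3.14, -0.08, -0.001]
contact_force: [-0.6, 4.0, 4.7]
finger_gap: 0.0215
```

```bash
python3 - <<'E'
from h import *
st()
E
```

```text
t 5.08 p [537.3  -2.3 163.8] yawY -1.52 zax [ 0.001  0.001 -1.   ] q [-2.600e-02  3.130e-01  1.755e+00  1.000e-03  1.073e+00  1.494e+00] F [-0.6  4.   4.7] Tq [0.583 0.152 0.01 ] gap 21.5
```

send_rows(commands="0 0 0 0 0 0.05 0.1;0 0 0 0 0 0.1 0.1;0 0 0 0 0 0.15 0.1;0 0 0 0 0 0.2 0.1;0 0 0 0 0 0.25 0.1;0 0 0 0 0 0.3 0.1;0 0 0 0 0 0.35 0.1;0 0 0 0 0 0.4 0.1;0 0 0 0 0 0.4 0.1;0 0 0 0 0 0.4 0.1")

```text
clock: 5.92
position: [0.5373, -0.0027, 0.1633]
orientation: [3.062, 0.701, 0.001]
contact_force: [-0.1, 2.3, 2.0]
finger_gap: 0.0212
```

```bash
python3 - <<'E'
from h import *
st()
E
```

```text
t 5.92 p [537.3  -2.7 163.3] yawY -1.121 zax [ 0.001 -0.    -1.   ] q [-0.026  0.314  1.755 -0.     1.072  1.095] F [-0.1  2.3  2. ] Tq [ 0.405 -0.157  0.064] gap 21.2
```

send_rows(commands="0 0 0 0 0 0.05 0.1;0 0 0 0 0 0.1 0.1;0 0 0 0 0 0.15 0.1;0 0 0 0 0 0.2 0.1;0 0 0 0 0 0.25 0.1;0 0 0 0 0 0.3 0.1;0 0 0 0 0 0.35 0.1;0 0 0 0 0 0.4 0.1;0 0 0 0 0 0.45 0.1;0 0 0 0 0 0.5 0.1")

```text
clock: 6.75
position: [0.5377, -0.003, 0.1626]
orientation: [2.792, 1.439, 0.001]
contact_force: [1.8, 0.3, -2.4]
finger_gap: 0.0214
```

```bash
python3 - <<'E'
from h import *
st()
for n in ("wrist","scene"):
    c=optics.read_camera(n)
    cv2.imwrite(f"pics/{n}2.png",c["img"][:,:,::-1] if n=="wrist" else cv2.resize(c["img"][180:300,230:390,::-1],None,fx=4,fy=4))
E
```

```text
t 6.75 p [537.7  -3.  162.6] yawY -0.619 zax [ 0.001 -0.001 -1.   ] q [-2.700e-02  3.150e-01  1.756e+00 -1.000e-03  1.070e+00  5.930e-01] F [ 1.8  0.3 -2.4] Tq [ 0.215 -0.613 -0.154] gap 21.4
```

View pics/wrist2.png

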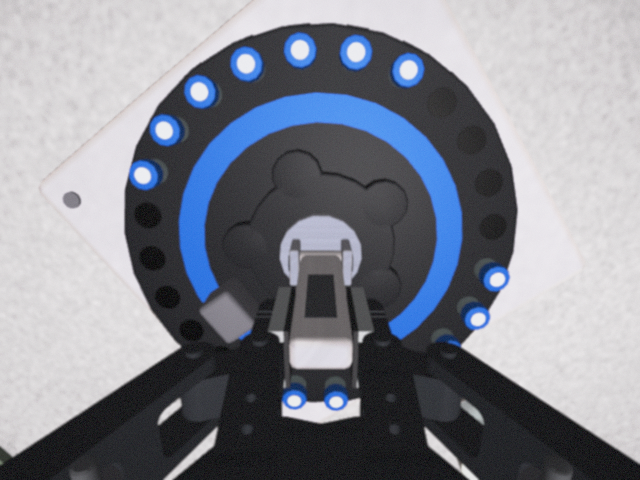

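View pics/scene2.png

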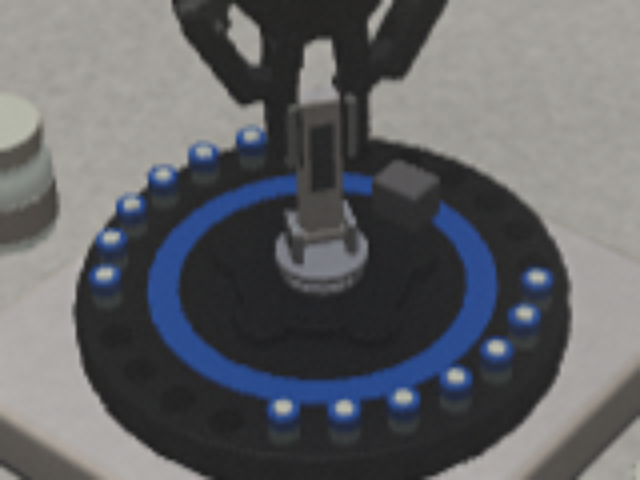

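Counter-clockwise works: torque is about -0.15 and steady, the tool is being pulled down, and the lever has turned 0.9 rad with the gripper. Continuing the same way while following the thread down.

send_rows(commands="0 0 -0.2 0 0 0.08 0.1;0 0 -0.4 0 0 0.16 0.1;0 0 -0.6 0 0 0.24 0.1;0 0 -0.8 0 0 0.32 0.1;0 0 -1 0 0 0.4 0.1;0 0 -1.2 0 0 0.48 0.1;0 0 -1.4 0 0 0.56 0.1;0 0 -1.6 0 0 0.64 0.1;0 0 -1.8 0 0 0.72 0.1;0 0 -2 0 0 0.8 0.1")

```text
clock: 7.68
position: [0.5385, -0.0031, 0.1614]
orientation: [2.009, 2.411, 0.003]
contact_force: [4.6, 1.2, -2.0]
finger_gap: 0.0209
```

send_rows(commands="0 0 -0.1 0 0 0.08 0.1;0 0 -0.2 0 0 0.16 0.1;0 0 -0.3 0 0 0.24 0.1;0 0 -0.5 0 0 0.32 0.1;0 0 -0.6 0 0 0.4 0.1;0 0 -0.7 0 0 0.48 0.1;0 0 -0.8 0 0 0.56 0.1;0 0 -1 0 0 0.64 0.1;0 0 -1.1 0 0 0.72 0.1;0 0 -1.2 0 0 0.8 0.1")

```text
clock: 8.52
position: [0.539, -0.0025, 0.1602]
orientation: [0.912, 3.002, 0.003]
contact_force: [4.9, 2.4, -3.2]
finger_gap: 0.0211
```

```bash
python3 - <<'E'
from h import *
st()
E
```

```text
t 8.52 p [539.   -2.5 160.2] yawY 0.981 zax [ 0.005  0.001 -1.   ] q [-2.700e-02  3.180e-01  1.759e+00  1.000e-03  1.061e+00 -1.008e+00] F [ 4.9  2.4 -3.2] Tq [ 0.625 -1.006 -0.098] gap 21.1
```

send_rows(commands="0 0 -0.1 0 0 0.05 0.1;0 0 -0.2 0 0 0.1 0.1;0 0 -0.3 0 0 0.15 0.1;0 0 -0.4 0 0 0.2 0.1;0 0 -0.5 0 0 0.25 0.1;0 0 -0.6 0 0 0.3 0.1;0 0 -0.7 0 0 0.35 0.1;0 0 -0.8 0 0 0.4 0.1;0 0 -0.9 0 0 0.45 0.1;0 0 -1 0 0 0.5 0.1")

```text
clock: 9.35
position: [0.5391, -0.002, 0.1595]
orientation: [0.144, 3.134, 0.003]
contact_force: [5.6, 3.9, -1.7]
finger_gap: 0.0209
```

```bash
python3 - <<'E'
from h import *
st()
E
```

```text
t 9.35 p [539.1  -2.  159.5] yawY 1.479 zax [ 0.005  0.002 -1.   ] q [-0.026  0.318  1.76   0.002  1.059 -1.507] F [ 5.6  3.9 -1.7] Tq [ 0.881 -0.94  -0.134] gap 20.9
```

send_rows(commands="0 0 0 0 0 0.02 0.1;0 0 -0.1 0 0 0.04 0.1;0 0 -0.1 0 0 0.06 0.1;0 0 -0.1 0 0 0.08 0.1;0 0 -0.2 0 0 0.1 0.1;0 0 -0.2 0 0 0.12 0.1;0 0 -0.2 0 0 0.14 0.1;0 0 -0.2 0 0 0.16 0.1;0 0 -0.2 0 0 0.17 0.1;0 0 -0.2 0 0 0.18 0.1")

```text
clock: 10.18
position: [0.5385, -0.002, 0.1593]
orientation: [-0.132, 3.135, 0.003]
contact_force: [4.5, 4.0, 0.2]
finger_gap: 0.0215
```

```bash
python3 - <<'E'
from h import *
st()
for n in ("top","scene"):
    c=optics.read_camera(n)
    cv2.imwrite(f"pics/{n}3.png",cv2.resize(c["img"][180:300,230:390,::-1],None,fx=4,fy=4))
c=optics.read_camera("wrist");cv2.imwrite("pics/wrist3.png",c["img"][:,:,::-1])
E
```

```text
t 10.18 p [538.5  -2.  159.3] yawY 1.655 zax [ 0.003  0.002 -1.   ] q [-0.027  0.318  1.76   0.003  1.06  -1.683] F [4.5 4.  0.2] Tq [ 0.683 -0.781 -1.106] gap 21.5
```

View pics/wrist3.png

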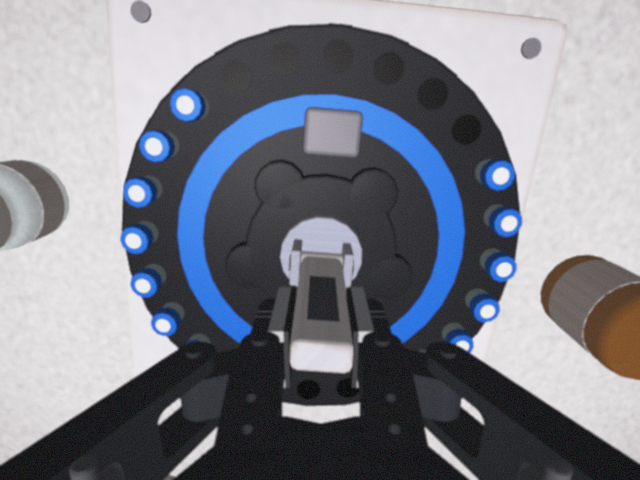

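View pics/scene3.png

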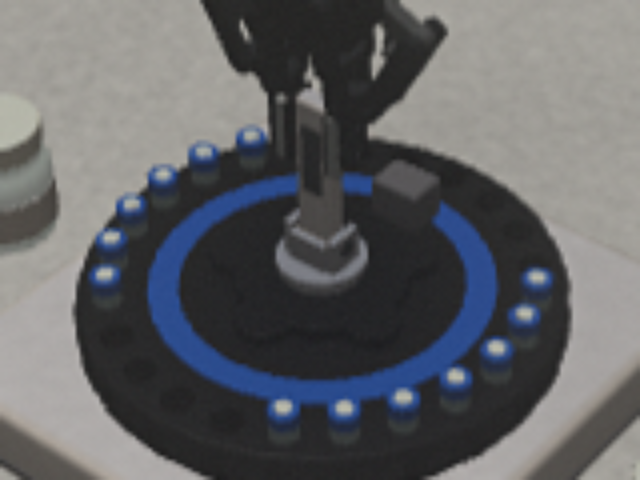

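Snug: torque jumped to -1.1 N m at yaw 1.655, close to the predicted stop of about 1.57. The images show the lever upright with its flange down on the collar and the pad on its fold side. Opening now, then sliding out toward +x.

send_rows(commands="0 0 0 0 0 0 0.1;0 0 0 0 0 0 0.1;0 0 0 0 0 -0.04 0.3;0 0 0 0 0 -0.06 0.6;0 0 0 0 0 -0.07 0.6;0 0 0 0 0 -0.08 0.6;0 0 0 0 0 -0.08 0.6;0 0 0 0 0 -0.08 0.6;0 0 0 0 0 -0.08 0.6;0 0 0 0 0 -0.08 0.6")

```text
clock: 11.17
position: [0.537, -0.0028, 0.1589]
orientation: [0.015, -3.141, -0.0]
contact_force: [0.4, 0.2, -0.7]
finger_gap: 0.0511
```

send_rows(commands="5 0 0 0 0 0 0.6;12 0 0 0 0 0 0.6;20 0 0 0 0 0 0.6;30 0 2 0 0 0 0.6;40 0 6 0 0 0 0.6;48 0 10 0 0 0 0.5;50 0 14 0 0 0 0.3;50 0 18 0 0 0 0;50 0 18 0 0 0 0;50 0 18 0 0 0 0")

```text
clock: 12.0
position: [0.5868, -0.0028, 0.1772]
orientation: [-0.014, 3.141, 0.0]
contact_force: [0.5, 0.3, 0.0]
finger_gap: 0.0001
```

```bash
python3 - <<'E'
from h import *
st()
for n in ("top","scene","wrist"):
    c=optics.read_camera(n)
    Z=c["range_z"]
    im=c["img"][:,:,::-1].copy()
    if n!="wrist": im=cv2.resize(im[180:300,230:390],None,fx=4,fy=4)
    cv2.imwrite(f"pics/{n}4.png",im)
    ys,xs=np.nonzero(Z>0)
    P=np.array([world(c,(x,y)) for x,y in zip(xs,ys)])
    m=(abs(P[:,0]-.537)<.03)&(abs(P[:,1])<.03)
    t=P[m&(P[:,2]>.188)&(P[:,2]<.202)]
    if len(t)>8: print(n,len(t),t.mean(0),cv2.minAreaRect((t[:,:2]*1000).astype(np.float32)))
E
```

```text
t 12.0 p [586.8  -2.8 177.2] yawY 1.58 zax [ 0.  0. -1.] q [-0.024  0.376  1.621  0.     1.145 -1.604] F [0.5 0.3 0. ] Tq [0.034 0.012 0.002] gap 0.1
top 89 [ 5.35308684e-01 -5.15085921e-04  1.96404396e-01] ((535.3177490234375, -0.8143625259399414), (20.797513961791992, 10.291070938110352), 89.58720397949219)
scene 37 [0.53877471 0.00599576 0.19353402] ((538.3003540039062, 4.337774753570557), (11.542802810668945, 12.940607070922852), 3.8722352981567383)
wrist 2244 [ 0.5362544  -0.00089263  0.19605689] ((537.0667724609375, -0.7858133316040039), (21.979272842407227, 12.287473678588867), 89.81232452392578)
```

View pics/scene4.png

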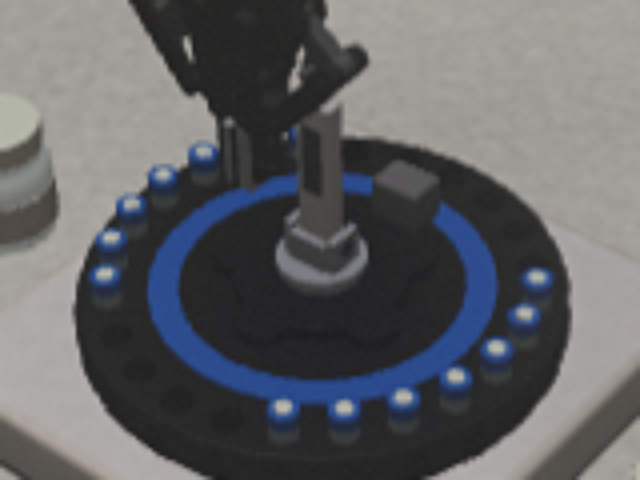

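View pics/wrist4.png

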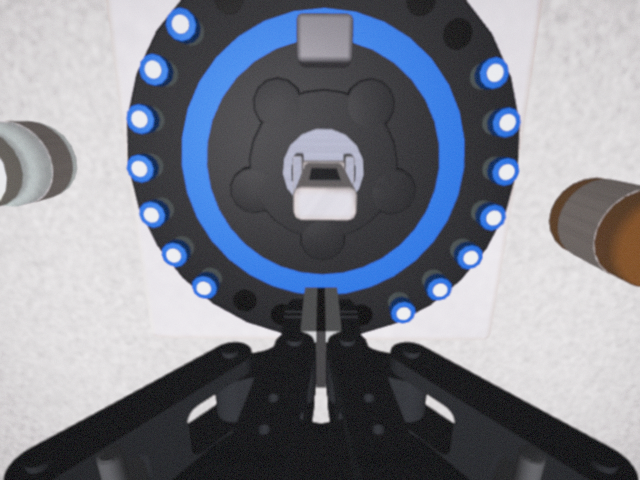

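The bolt is snug: lever top at z 196.5 mm, yaw aligned with the drive, bar centred at (537, -0.8). I'm pushing with the shut fingers along an arc of 65 mm radius toward -x.

send_rows(commands="-10 1 0 0 0 0 0;-20 2 0 0 0 0 0;-30 2 0 0 0 0 0;-36 2 0 0 0 0 0;-41 2 0 0 0 0 0;-47 2 0 0 0 0 0;-53 2 -1 0 0 0 0;-58 2 -3 0 0 0 0;-63 2 -5 0 0 0 0;-66 2 -6 0 0 0 0")

```text
clock: 12.98
position: [0.5203, -0.0008, 0.1708]
orientation: [0.015, -3.141, -0.0]
contact_force: [1.2, -0.3, 1.3]
finger_gap: 0.0
```

```bash
python3 - <<'E'
from h import *
st()
for n in ("scene",):
    c=optics.read_camera(n)
    im=c["img"][:,:,::-1]
    cv2.imwrite(f"pics/{n}5.png",cv2.resize(im[160:300,230:390],None,fx=4,fy=4))
E
```

```text
t 12.98 p [520.3  -0.8 170.8] yawY 1.58 zax [-0.  0. -1.] q [-0.024  0.282  1.781  0.     1.078 -1.604] F [ 1.2 -0.3  1.3] Tq [-0.026 -0.263 -0.038] gap 0.0
```

View pics/scene5.png

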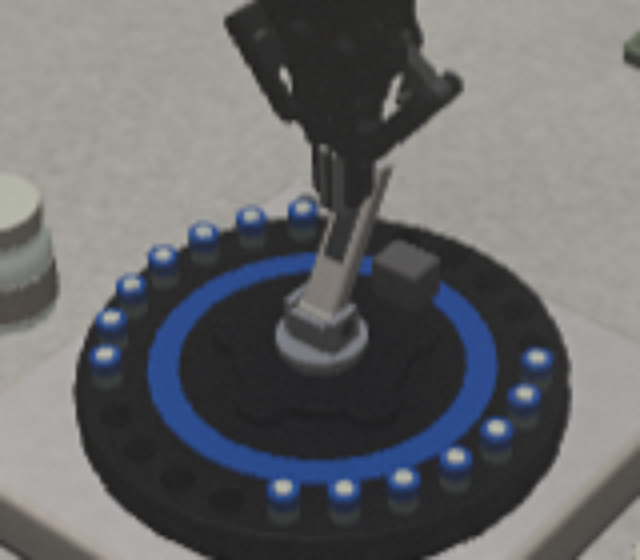

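The lever is at about 30° and folding toward the pad, with a push of about 2 N. Continuing the arc.

send_rows(commands="-5 0 -3 0 0 0 0;-10 0 -6 0 0 0 0;-15 0 -9 0 0 0 0;-19 0 -13 0 0 0 0;-23 0 -17 0 0 0 0;-26 0 -21 0 0 0 0;-29 0 -26 0 0 0 0;-32 0 -31 0 0 0 0;-34 0 -36 0 0 0 0;-36 0 -42 0 0 0 0")

```text
clock: 13.87
position: [0.4844, -0.0008, 0.1284]
orientation: [0.014, -3.141, -0.0]
contact_force: [0.2, 0.3, 1.5]
finger_gap: 0.0001
```

send_rows(commands="-1 0 -3 0 0 0 0;-2 0 -6 0 0 0 0;-2 0 -8 0 0 0 0;-2 0 -10 0 0 0 0;-2 0 -11 0 0 0 0;-2 0 -12 0 0 0 0;-2 0 -13 0 0 0 0;-2 0 -13.5 0 0 0 0;-2 0 -13.5 0 0 0 0;-2 0 -13.5 0 0 0 0")

```text
clock: 14.7
position: [0.4823, -0.0008, 0.1169]
orientation: [0.015, -3.141, -0.0]
contact_force: [-5.2, -0.3, 12.8]
finger_gap: 0.0003
```

```bash
python3 - <<'E'
from h import *
st()
for n in ("scene",):
    c=optics.read_camera(n)
    im=c["img"][:,:,::-1]
    cv2.imwrite(f"pics/{n}6.png",cv2.resize(im[160:300,230:390],None,fx=4,fy=4))
E
```

```text
t 14.7 p [482.3  -0.8 116.9] yawY 1.58 zax [-0.001  0.    -1.   ] q [-0.025  0.285  1.938  0.     0.92  -1.606] F [-5.2 -0.3 12.8] Tq [0.005 0.956 0.011] gap 0.3
```

View pics/scene6.png

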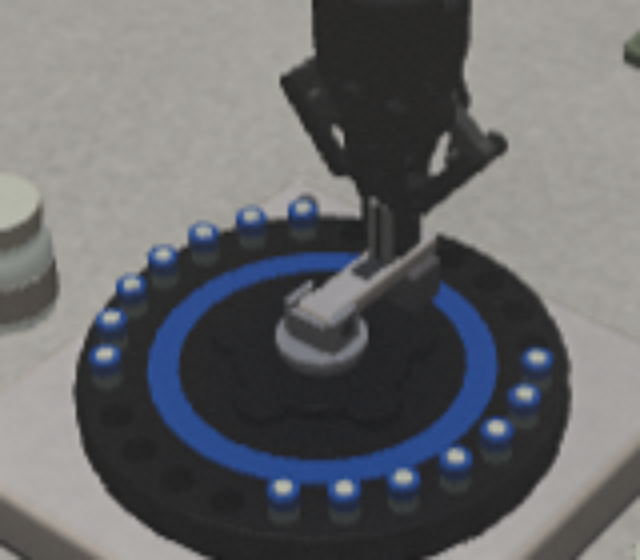

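The lever is level on the pad, and 12.8 N of upward force on the tool shows it has hit its stop. Retreating straight up, then checking.

send_rows(commands="0 0 3 0 0 0 0;0 0 8 0 0 0 0;0 0 20 0 0 0 0;0 0 40 0 0 0 0;0 0 60 0 0 0 0;0 0 80 0 0 0 0;0 0 100 0 0 0 0;0 0 115 0 0 0 0;0 0 120 0 0 0 0;0 0 120 0 0 0 0")

```text
clock: 15.58
position: [0.4839, -0.0008, 0.2366]
orientation: [-0.014, 3.139, 0.0]
contact_force: [0.4, -0.6, -0.3]
finger_gap: 0.0
```

```bash
python3 - <<'E'
from h import *
st()
for n in ("scene","wrist"):
    c=optics.read_camera(n)
    im=c["img"][:,:,::-1].copy()
    if n!="wrist": im=cv2.resize(im[160:300,230:390],None,fx=4,fy=4)
    cv2.imwrite(f"pics/{n}7.png",im)
    Z=c["range_z"];ys,xs=np.nonzero(Z>0)
    P=np.array([world(c,(x,y)) for x,y in zip(xs,ys)])
    t=P[(P[:,0]>.447)&(P[:,0]<.515)&(abs(P[:,1]+.001)<.02)&(P[:,2]>.108)&(P[:,2]<.15)]
    if len(t)>20:
        a=np.polyfit(t[:,0],t[:,2],1);b=np.polyfit(t[:,0],t[:,1],1)
        print(n,len(t),"z mean",t[:,2].mean(),"slope z/x",a[0],"y/x",b[0],cv2.minAreaRect((t[:,:2]*1000).astype(np.float32)))
E
```

```text
t 15.58 p [483.9  -0.8 236.6] yawY 1.58 zax [ 0.003  0.    -1.   ] q [-0.025  0.171  1.755  0.     1.213 -1.606] F [ 0.4 -0.6 -0.3] Tq [0.027 0.007 0.027] gap 0.0
scene 244 z mean 0.11741931063219706 slope z/x 0.015654548889570682 y/x 0.0067347952875178255 ((482.7156982421875, -0.9865188598632812), (64.28179931640625, 24.138803482055664), 1.1819459199905396)
wrist 2471 z mean 0.1176770833609365 slope z/x 0.014507486256644555 y/x 0.0068764323012418 ((483.8243408203125, -1.005204200744629), (22.050683975219727, 62.31694412231445), 89.92701721191406)
```

View pics/scene7.png

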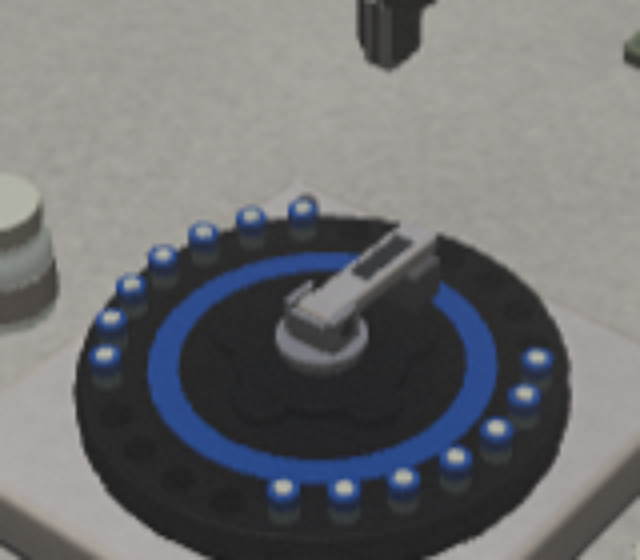

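View pics/wrist7.png

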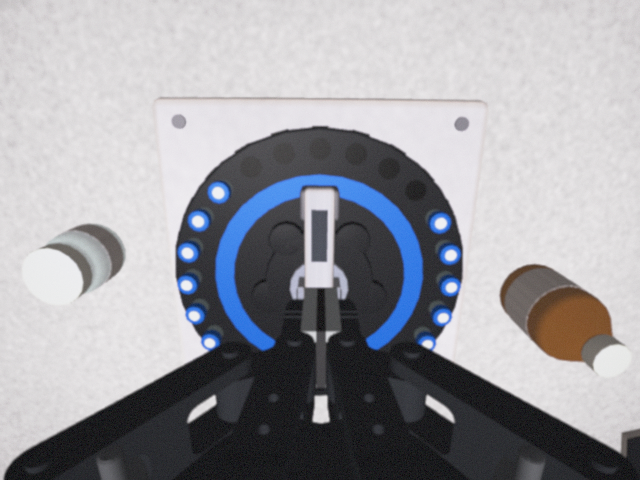

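```bash
python3 - <<'E'
from h import *
print(ctrl.job_done())
E
```

```text
the job is handed in; nothing more can be done
None
```

The bolt is screwed in snug and its lever is folded down on the rest pad. I handed the job in at about 15.7 s of the 72 s allowed; the hand-in reports no verdict.

- **Screwing in:** I gripped the upright lever and felt the thread go in counter-clockwise. I turned it about 3.1 rad, until the torque jumped from about 0.13 to 1.1 N m at the seat. Before folding, the lever was upright, lined up with the drive, and its top was at 196 mm, which matches snug.
- **Folding:** I pushed the lever over with the shut fingers and pressed it onto the pad with about 13 N, then lifted the tool 120 mm clear.
- **Last checks:** The lever's top face is level to about 0.015 rad at 117.7 mm (118 expected when snug). Its yaw is within about 0.01 rad of the drive's -x side, so the bolt is still snug. The wrist force is about zero.
- **Bottle and jar:** The arm never came near either one, and both stand upright in the last wrist view. I did not re-measure their positions.

No check failed or disagreed.

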